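Lock the filter cartridge into the grinder's dust collector

ROBOT

A 6-joint arm with a two-finger parallel gripper is mounted at the origin on the work surface. World frame = base frame: x ahead of the robot, y to its left, z up, the work surface at z = 0. Lengths are in m, angles in rad, forces in N, time in s.
With the tool pointing down it reaches from about 0.35 to 0.875 m from the base axis. Payload 15.5 kg.
Tool frame: the origin (TCP) lies midway between the tips of the shut fingers; the grasp point (between the pads) lies 19 mm behind it; z points along the fingers, y is the line along which they close (so a half turn about z gives the same grasp; the last joint's range is limited). The gripper opens to 85 mm and grips with 20 to 120 N. Pads are 22 mm wide; open, the fingers measure 114 mm over their backs; the gripper's body (76 mm by 85 mm) begins 54 mm behind the grasp point. The pads swing forward as they close: fully open they stand 13 mm farther back than shut.
Start: joints at [1.016, 0.494, 1.345, -0, 1.302, -0.096], TCP at [0.277, 0.56, 0.231] pointing down, gripper open.
Joint ranges: [-2.91, 2.91], [-0.82, 2.16], [0.22, 2.67], [-1.22, 4.37], [0.12, 2.79], [-3.08, 3.08]. Speed limits (rad/s): [1.89, 1.89, 2.57, 3.01, 3.01, 3.01].

INTERFACE

Orientations are given as [roll, pitch, yaw] about the fixed x, y, z axes, in that order (R = Rz(yaw) Ry(pitch) Rx(roll)).
In Python, from cell import get_state, camera, camera_info, hand_in gives the robot as it stands.
- The arm moves only by the tool jog_arm, never from a script. Its argument "motion" is a list of rows, each a list of 5 numbers: the shift along the tool's x, y, z in m, then the turn about the tool's z in rad, then the opening, from 0 (shut) to 1 (fully open). A call has 1 to 12 rows; each row is the pose to reach, as a shift and turn from the pose commanded when the call began, along the tool's axes at that moment; what a row does not reach only later rows make up. A row lasts 1/8 s, in which the tool goes at most 62.5 mm and 10.7 degrees, less where a joint would pass 70% of its speed; a pose out of reach is approached as far as the arm can. A call with a gripper value outside its range is refused whole. The fingers move at their own pace and stop on an object; "force" is the grip in N (left out, the last holds). Time passes only in rows, so rows that repeat a pose let the fingers close. It gives the time, the measured TCP pose, the force, the opening and the grip force at its end, in the units of the state.
- get_state(): the state, without advancing time (a new reading comes with each control period).
- camera(name): name is "scene" or "top"; returns (picture, depth): 480x640x3 uint8, red, green, blue; 480x640 float32, m along the optical axis (not along the pixel's ray), 0 where there is no reading.
- camera_info(name): a dict with "vertical_fov" (degrees; the focal length in pixels is half the picture's height over the tangent of half this angle, whatever the lens; pixels are square), "cx", "cy" (the principal point, pixels), "dist" ([k1, k2, p1, p2, k3] as OpenCV has them; the pictures are not rectified), "world_to_cam" (4x4, takes a point from world to camera coordinates). Camera axes: x right, y down, z forward; pixel columns grow to the right and rows downward; lengths in m; the calibration is good to about 2 mm. A picture is of the moment at which its call begins. camera_info takes no time and is no camera call.
- hand_in(): hands the job in; it is judged then, once.
The state is a dict: "time": time; "q": joint angles; "qvel": joint speeds; "effort": joint torques, N m; "ee_pos": TCP position; "eef_rot": TCP orientation; "wrist_force": force on the tool from outside, world axes, zero at the start; "wrist_torque": the same for the moment, N m; "finger_gap": opening from 0.0 (shut) to 1.0 (fully open); "finger_force": force on a finger pad.
Only numpy, scipy, OpenCV 4.12 (cv2) and the standard library are available. Lean on these libraries where they do the work, as an engineer would, in place of code of your own. Each camera call takes 0.05 s, during which the arm holds its last target. There are 200 camera calls.

TASK

Fit the filter cartridge into the port in the top of the dust collector: push it down against the spring, turn it clockwise about a quarter turn until its lugs are under their seats, and let the spring lift it home so that it is locked. Then push the keeper rivet beside the port down flush so that the cartridge cannot turn back, and leave the iron head and the lidded jar where they are.

Things in the scene. Friction and masses are not known exactly. Their poses are not given: they have to be found in the camera images.
- cartridge: Grey round filter cartridge with white pleated paper, loose, upright on the bench, 135 mm tall, 0.35 kg. Origin: centre of underside; z up; x along its two lugs and its handle (both ways round alike). Body 76 mm across up to z = 78 mm. The lugs stick out along +x and -x to 56 mm from the axis, 22 mm wide, z = 60 to 70 mm.
- cartridge_handle (a point): Centre of the grip bar of the T handle on top of the cartridge, on its axis, 122 mm above its underside; axes as the cartridge's. The bar is 52 mm long (x), 18 mm thick (y), 26 mm high (z = 109 to 135 mm of the cartridge), on a neck 18 mm across.
- collector: Grey dust collector box, fixed, 170 x 170 mm, 130 mm high, with a flat metal top plate, in it the port: a round hole with two slots. Origin: centre of underside, z up. Below the plate (6 mm thick) the seats are recesses 6 to 12 mm below its top; lugs turn freely only with their upper faces 12 to 18 mm below the top, i.e. cartridge underside 82 to 88 mm below it.
- port (a point): Centre of the port in the plane of the plate's top (130 mm above the bench); axes as the collector's. Hole 82 mm across; two entry slots 34 mm wide reach to 58 mm from the axis along +x and -x. The lugs enter here, the cartridge's x parallel to this x. Stops prevent turning anticlockwise and end the clockwise turn 6 degrees past the seats.
- port_locked (a point): The same point as port, its x axis along the two seats, 80 degrees clockwise (from above) from the entry slots. Locked, the cartridge's x is parallel to this x (6 degrees of play either way), its lugs bear up against the seats and its underside is 76 mm below this point.
- spring_plate (a joint): Spring plate in the port, m pressed down: 0 when free (its top is 66 mm below the port; a cartridge set in the slots rests there, its lugs just in them), about 0.010 with a cartridge locked, 0.022 at its lower stop. Pushes up with 5 N at 0, 10 N at 0.010, 16 N at 0.022.
- rivet (a joint): Travel of the keeper rivet's pin, m: 0 to 0.002 at the start (standing up), 0.014 at its stop, flush with its collar. Moves straight down with about 6 N and stays where left. Pushed down, its shank blocks the lug's way, so push it only once the cartridge is locked.
- rivet_head (a point): Centre of the top of the keeper rivet's round black head, 18 mm across, on the top plate 52 mm from the port's axis, 40 degrees clockwise from the collector's +x. 18 mm above the plate when up, 4 mm above it when flush. Its black collar is 25 mm across, 3.5 mm high.
- iron_head: Steel golf iron head lying loose on the bench, about 80 mm long with a bent hosel, 16 mm high; leave it alone. Origin at the blade's centre, on the bench.
- jar: Closed jar with a steel lid, 60 mm across, 80 mm high, loose on the bench; leave it alone. Origin: centre of its underside.
Mind the look-alikes: they are no part of the job. Leave any green look-alike of the cartridge alone.

How it is judged:
On the way, in this order (a step that is already met when the one before it is completed fails the run):
1. the cartridge is locked: in the port, turned to the seats and lifted home by the spring, with the rivet still up (angle between the x axis of cartridge and the x axis of port_locked, either way round below 0.2 rad and horizontal distance between cartridge and port below 0.006 m and z of cartridge in the frame of port between -0.079 and -0.073 m and value of joint rivet below 0.006 m), for 0.2 s.
2. the rivet is pushed down flush (value of joint rivet above 0.012 m), for 0.1 s.
At the end, for the whole second after the job is handed in: The cartridge stands at rest and upright (within 0.08 rad) in the port, its lugs within 0.2 rad of the seats' direction, within 6 mm of the axis, its underside 73 to 79 mm below the top plate (lifted home by the spring), and the rivet is pushed at least 12 of its 14 mm (angle between the x axis of cartridge and the x axis of port_locked, either way round below 0.2 rad and horizontal distance between cartridge and port below 0.006 m and z of cartridge in the frame of port between -0.079 and -0.073 m and angle between cartridge's own z axis and vertical below 0.08 rad and linear speed of cartridge below 0.02 m/s and value of joint rivet above 0.012 m); the robot touches nothing.
It fails at once if the iron head or the jar is moved by more than 30 mm (distance of any of iron_head, jar from where it was at the start of the episode above 0.03 m).
It fails at once if the cartridge is knocked over (angle between cartridge's own z axis and vertical above 0.8 rad).
It also fails if it takes over 56 s, if anything falls off the work surface, if the arm or the gripper's body presses on something with over 40 N, if the wrist force passes 120 N, or if a joint passes its speed limit or range.

## Working session

There is one attempt and no reset: what is moved stays moved. The work goes in short steps, Python scripts to look and compute and a tool call to move; the robot and the scene stay as the last step left them, time stands still between calls to the robot, and variables do not carry over. Pictures are saved under pics/ and viewed, at most 10 in all, crops included, and the job is handed in when it is done.

Besides the shell and the picture viewer there is one more tool, called by a JSON object that holds its "name" and its "arguments", one argument or row to a line. jog_arm: Moves the arm, as the interface text tells. Its arguments: {"type":"object","properties":{"motion":{"type":"array"},"force":{"type":"number"}},"required":["motion"]}

```bash
mkdir -p pics; ls; cat > h.py <<'E'
import numpy as np,cv2
from cell import *
def P(name,depth,u,v,z=None):
    i=camera_info(name);f=240/np.tan(np.radians(i["vertical_fov"])/2)
    K=np.array([[f,0,i["cx"]],[0,f,i["cy"]],[0,0,1.]])
    x,y=cv2.undistortPoints(np.array([[[u,v]]],float),K,np.array(i["dist"],float))[0,0]
    T=np.linalg.inv(np.array(i["world_to_cam"]))
    d=T[:3,:3]@np.array([x,y,1]);o=T[:3,3]
    if z is None:
        return o+d*np.median(depth[int(v)-1:int(v)+2,int(u)-1:int(u)+2])
    return o+d*(z-o[2])/d[2]
E
python3 - <<'E'
from h import *
for n in("top","scene"):
    p,d=camera(n);cv2.imwrite(f"pics/{n}0.png",p[:,:,::-1]);np.save(f"{n}0.npy",d)
    i=camera_info(n);print(i["vertical_fov"],i["dist"],np.linalg.inv(i["world_to_cam"]).round(2).tolist())
print(get_state())
E
```

```text
pics
42.32095025232759 [0.03004551 0.         0.         0.         0.        ] [[0.01, -0.99, 0.1, 0.45], [-1.0, -0.01, -0.01, -0.04], [0.01, -0.1, -0.99, 1.22], [0.0, 0.0, 0.0, 1.0]]
49.780606458690286 [-0.12707307  0.          0.          0.          0.        ] [[-0.0, 0.81, -0.58, 1.16], [1.0, 0.01, 0.01, -0.06], [0.01, -0.58, -0.81, 0.95], [0.0, 0.0, 0.0, 1.0]]
{'time': 0.1, 'q': array([ 1.01548163e+00,  4.94160622e-01,  1.34604727e+00, -1.68888892e-05,
        1.30250237e+00, -9.55060679e-02]), 'qvel': array([-0.00147544, -0.00118958, -0.00140978, -0.00046858, -0.0018415 ,
       -0.00114977]), 'effort': array([ 2.37539796e-03, -8.83580804e+01, -3.84566295e+01,  6.54970972e-05,
        4.95442946e-03, -1.28468532e-04]), 'ee_pos': array([0.27719922, 0.55981466, 0.23074269]), 'eef_rot': array([-3.14047858e+00, -9.03710229e-05,  2.68178846e+00]), 'wrist_force': array([-0.65742267, -0.0335907 , -0.75873941]), 'wrist_torque': array([-0.01900908, -0.02198559, -0.0098306 ]), 'finger_force': 0.0, 'finger_gap': 1.0012735127614072}
```

View pics/top0.png

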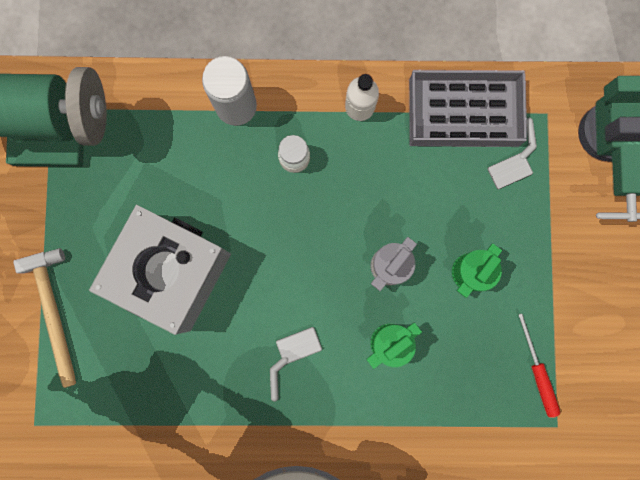

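View pics/scene0.png

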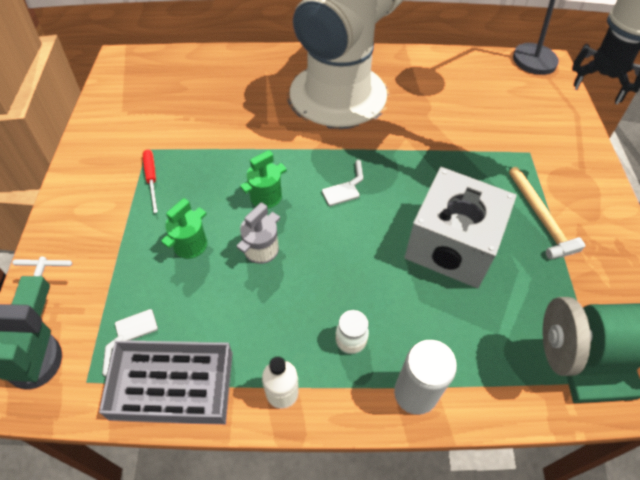

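The top view shows the collector with its port near (160,270) and the rivet at about (183,257). The grey cartridge is near (397,262), with green look-alikes at (482,270) and (397,345). I'll enlarge the port and the cartridge.

```bash
python3 - <<'E'
import cv2,numpy as np
p=cv2.imread("pics/top0.png")
a=cv2.resize(p[195:345,80:240],(800,750)[0:2] and (400,375),interpolation=cv2.INTER_CUBIC)
a=cv2.resize(p[220:320,110:210],(400,400),interpolation=cv2.INTER_CUBIC)
b=cv2.resize(p[215:315,350:450],(400,400),interpolation=cv2.INTER_CUBIC)
a=np.hstack([a,b])
for k in range(0,800,40):
    cv2.line(a,(k,0),(k,6),(0,0,255),1); cv2.line(a,(0,k),(6,k),(0,0,255),1)
cv2.imwrite("pics/crop1.png",a)
E
```

```text
(no output)
```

View pics/crop1.png

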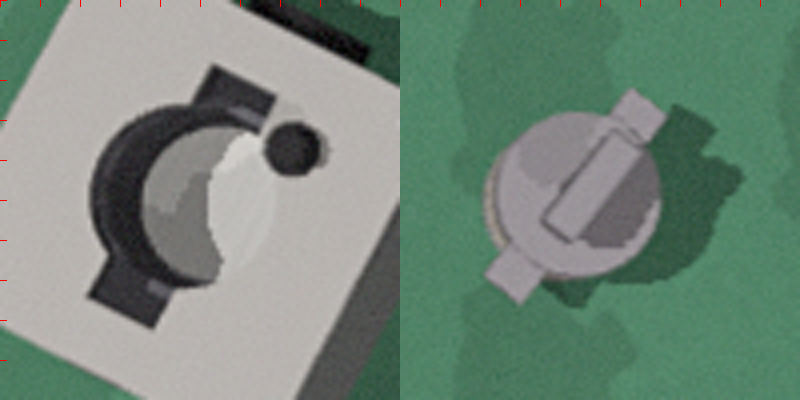

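The crop shows the port with slot-end corners at (212,65), (277,96), (88,297) and (154,328), and the rivet head at (293,149). The cartridge lug-end corners are at (630,88), (667,115), (484,275) and (522,304), and the handle centre is about (594,187). Next I compute their positions.

```bash
python3 - <<'E'
from h import *
d=np.load("top0.npy")
def c(a,b,z):
    ox,oy=(110,220) if a<400 else (350,215)
    if a>=400:a-=400
    return P("top",d,ox+(a+.5)/4-.5,oy+(b+.5)/4-.5,z)
def pr(n,pts,z):
    q=np.array([c(a,b,z) for a,b in pts]);A=q[:2].mean(0);B=q[2:].mean(0);v=A-B
    print(n,q.mean(0).round(4),np.linalg.norm(v).round(4),np.degrees(np.arctan2(v[1],v[0])).round(1))
pr("port",[(212,65),(277,96),(88,297),(154,328)],.13)
pr("lugs",[(630,88),(667,115),(484,275),(522,304)],.07)
pr("bar",[(614,133),(642,152),(545,217),(572,242)],.135)
print("rivet",c(293,149,.148))
# depth checks
for u,v in((120,270),(170,315),(384,265),(400,258)): print(u,v,P("top",d,u,v))
ds=np.load("scene0.npy")
# plate edges / scene checks of bar centroid and rivet via depth clouds
for n,dd in(("top",d),("scene",ds)):
    i=camera_info(n);H,W=dd.shape
    f=240/np.tan(np.radians(i["vertical_fov"])/2);K=np.array([[f,0,i["cx"]],[0,f,i["cy"]],[0,0,1.]])
    g=np.stack(np.meshgrid(np.arange(W),np.arange(H)),-1).reshape(-1,1,2).astype(float)
    xy=cv2.undistortPoints(g,K,np.array(i["dist"],float))[:,0]
    T=np.linalg.inv(i["world_to_cam"]);X=(np.c_[xy,np.ones(len(xy))]*dd.reshape(-1,1))@T[:3,:3].T+T[:3,3]
    X=X[dd.ravel()>0]
    def rep(l,cx,cy,r,z0,z1):
        m=(np.hypot(X[:,0]-cx,X[:,1]-cy)<r)&(X[:,2]>z0)&(X[:,2]<z1);q=X[m]
        if len(q)>5:
            w,V=np.linalg.eigh(np.cov(q[:,:2].T));v=V[:,1];print(n,l,len(q),q.mean(0).round(4),((q.min(0)+q.max(0))/2).round(4),np.degrees(np.arctan2(v[1],v[0])).round(1))
    L=pr;b=c(594,186,.135);pt=c(183,196.5,.13);rv=c(293,149,.148)
    rep("bartop",b[0],b[1],.04,.128,.142)
    rep("rivettop",rv[0],rv[1],.02,.142,.155)
    rep("plate",pt[0],pt[1],.12,.124,.136)
E
```

```text
port [0.5133 0.2475 0.13  ] 0.114 -26.3
lugs [ 0.5288 -0.1793  0.07  ] 0.1117 -37.8
bar [ 0.5287 -0.1789  0.135 ] 0.0494 -38.7
rivet [0.53285177 0.19623226 0.148     ]
120 270 [0.51050126 0.3094357  0.12898473]
170 315 [0.43241442 0.2193342  0.13069805]
384 265 [ 0.52519898 -0.16043126  0.07844871]
400 258 [ 0.53412271 -0.18242461  0.13615646]
top bartop 302 [ 0.529  -0.1796  0.135 ] [ 0.529  -0.1796  0.135 ] 141.9
top rivettop 81 [0.5339 0.2002 0.1471] [0.5336 0.2003 0.1467] 66.2
top plate 7230 [0.5123 0.2484 0.1307] [0.5138 0.2487 0.13  ] 57.3
scene bartop 232 [ 0.5314 -0.1797  0.1347] [ 0.5285 -0.1799  0.134 ] 141.6
scene rivettop 48 [0.5343 0.1988 0.1466] [0.5331 0.1992 0.1473] 111.4
scene plate 4375 [0.5191 0.2456 0.1305] [0.5134 0.247  0.13  ] 161.5
```

Top and scene views agree:
- Port: (0.5135, 0.2475), x axis at -26.3°
- Cartridge: (0.529, -0.1795), x axis at -38.2°
- Rivet: (0.534, 0.1997)

I'll move above the cartridge.

{"name": "jog_arm", "arguments": {
  "motion": [
    [-0.046,-0.046,0,0.017,1],
    [-0.092,-0.092,0,0.034,1],
    [-0.138,-0.138,0,0.05,1],
    [-0.184,-0.184,0,0.07,1],
    [-0.23,-0.23,0,0.09,1],
    [-0.277,-0.275,0,0.104,1],
    [-0.37,-0.367,0,0.15,1],
    [-0.46,-0.46,0,0.19,1],
    [-0.554,-0.551,0,0.208,1],
    [-0.554,-0.551,0,0.208,1],
    [-0.554,-0.551,0,0.208,1],
    [-0.554,-0.551,0,0.208,1]
  ],
  "force": 80
}}

```text
time: 1.6
ee_pos: [0.5193, -0.152, 0.2311]
eef_rot: [3.142, -0.0, 2.473]
wrist_force: [-0.2, 0.4, -0.8]
finger_gap: 1.001
finger_force: 0.0
```

```bash
cat >> h.py <<'E'
def go(x,y,z,yawdeg):
    s=get_state();r=s["eef_rot"];p=s["ee_pos"]
    from scipy.spatial.transform import Rotation as R
    M=R.from_euler("xyz",r).as_matrix()
    t=(r[2]-np.radians(yawdeg)+np.pi)%(2*np.pi)-np.pi
    print("t",round(s["time"],2),"pos",p.round(4),"rot",np.degrees(r).round(2),"shift",(M.T@(np.array([x,y,z])-p)).round(4),"turn",round(t,3),"F",s["wrist_force"].round(1),s["wrist_torque"].round(2),"gap",round(s["finger_gap"],3),s["finger_force"],"q6",s["q"][5].round(2))
E
python3 -c "
from h import *
go(.529,-.1795,.103,141.8)"
```

```text
t 1.6 pos [ 0.5193 -0.152   0.2311] rot [ 1.8000e+02 -2.0000e-02  1.4172e+02] shift [-0.0247 -0.0156  0.1281] turn -0.001 F [-0.2  0.4 -0.8] [0.02 0.01 0.05] gap 1.001 0.0 q6 -1.3
```

{"name": "jog_arm", "arguments": {
  "motion": [
    [-0.0247,-0.0156,0,0,1],
    [-0.0247,-0.0156,0.02,0,1],
    [-0.0247,-0.0156,0.05,0,1],
    [-0.0247,-0.0156,0.06,0,1],
    [-0.0247,-0.0156,0.06,0,1]
  ]
}}

```text
time: 2.22
ee_pos: [0.5287, -0.1772, 0.1711]
eef_rot: [-3.141, -0.001, 2.474]
wrist_force: [0.5, -0.3, 0.5]
finger_gap: 1.002
finger_force: 0.0
```

```bash
python3 -c "
from h import *
go(.529,-.1795,.103,141.8)
p,d=camera('scene');cv2.imwrite('pics/s1.png',cv2.resize(p[150:330,150:390,::-1],(800,600)))"
```

```text
t 2.23 pos [ 0.5287 -0.1772  0.1711] rot [-1.7999e+02 -6.0000e-02  1.4174e+02] shift [-0.0017 -0.0016  0.0681] turn -0.001 F [ 0.5 -0.3  0.5] [0.01 0.04 0.02] gap 1.002 0.0 q6 -1.33
```

View pics/s1.png

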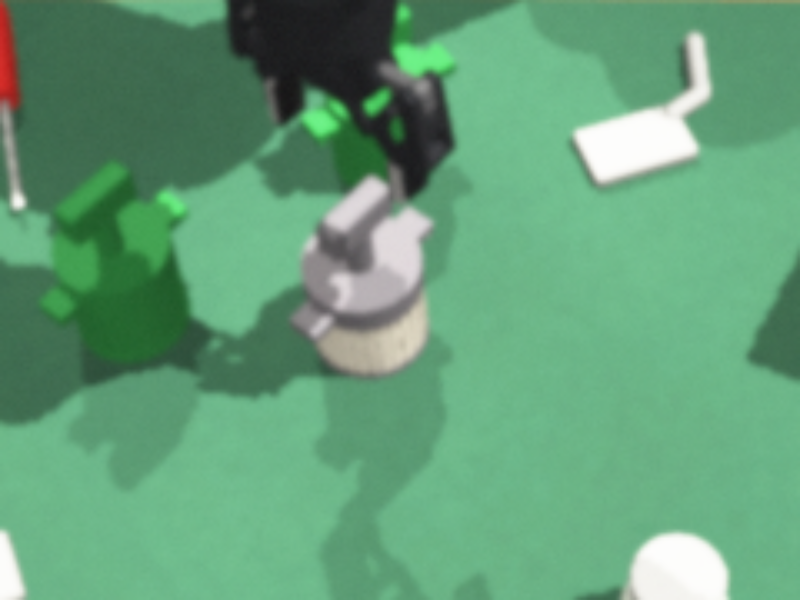

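The open fingers straddle the grey handle at about (355,215) in the crop, so I'll descend and grip.

{"name": "jog_arm", "arguments": {
  "motion": [
    [-0.0017,-0.0016,0.03,0,1],
    [-0.0017,-0.0016,0.055,0,1],
    [-0.0017,-0.0016,0.068,0,1],
    [-0.0017,-0.0016,0.068,0,0.6],
    [-0.0017,-0.0016,0.068,0,0],
    [-0.0017,-0.0016,0.068,0,0],
    [-0.0017,-0.0016,0.068,0,0],
    [-0.0017,-0.0016,0.068,0,0],
    [-0.0017,-0.0016,0.068,0,0]
  ],
  "force": 80
}}

```text
time: 3.4
ee_pos: [0.5295, -0.18, 0.104]
eef_rot: [3.142, 0.001, 2.474]
wrist_force: [-2.0, 0.4, 7.5]
finger_gap: 0.198
finger_force: 78.5
```

```bash
python3 -c "
from h import *
go(.5135,.2475,.29,153.7)"
```

```text
t 3.4 pos [ 0.5295 -0.18    0.104 ] rot [1.8000e+02 6.0000e-02 1.4174e+02] shift [ 0.2771  0.3257 -0.1862] turn -0.209 F [-2.   0.4  7.5] [-0.01  0.29 -0.02] gap 0.198 78.52625539210615 q6 -1.34
```

{"name": "jog_arm", "arguments": {
  "motion": [
    [0,0,-0.04,0,0],
    [0,0,-0.09,0,0],
    [0,0,-0.14,0,0],
    [0.02,0.023,-0.186,-0.02,0],
    [0.055,0.065,-0.186,-0.05,0],
    [0.09,0.105,-0.186,-0.08,0],
    [0.125,0.147,-0.186,-0.11,0],
    [0.16,0.188,-0.186,-0.14,0],
    [0.195,0.23,-0.186,-0.17,0],
    [0.23,0.27,-0.186,-0.19,0],
    [0.26,0.305,-0.186,-0.209,0],
    [0.277,0.3257,-0.186,-0.209,0]
  ]
}}

```text
time: 4.9
ee_pos: [0.5127, 0.2497, 0.2892]
eef_rot: [-3.142, -0.0, 2.685]
wrist_force: [0.1, -0.3, -3.2]
finger_gap: 0.197
finger_force: 79.2
```

{"name": "jog_arm", "arguments": {
  "motion": [
    [0,0,0,0,0],
    [0,0,0,0,0]
  ]
}}

```text
time: 5.15
ee_pos: [0.5132, 0.2471, 0.2892]
eef_rot: [-3.141, -0.0, 2.683]
wrist_force: [0.4, -0.1, -3.2]
finger_gap: 0.195
finger_force: 79.2
```

```bash
python3 -c "
from h import *
go(.5135,.2475,.26,153.7)
p,d=camera('top');cv2.imwrite('pics/t2.png',cv2.resize(p[170:350,60:300,::-1],(800,600)))
p,d=camera('scene');cv2.imwrite('pics/s2.png',cv2.resize(p[90:300,360:640,::-1],(800,600)))"
```

```text
t 5.15 pos [0.5132 0.2471 0.2892] rot [-1.7997e+02 -1.0000e-02  1.5372e+02] shift [-0.      0.0005  0.0292] turn 0.0 F [ 0.4 -0.1 -3.2] [0.02 0.   0.05] gap 0.195 79.23591713435599 q6 -0.77
```

View pics/s2.png

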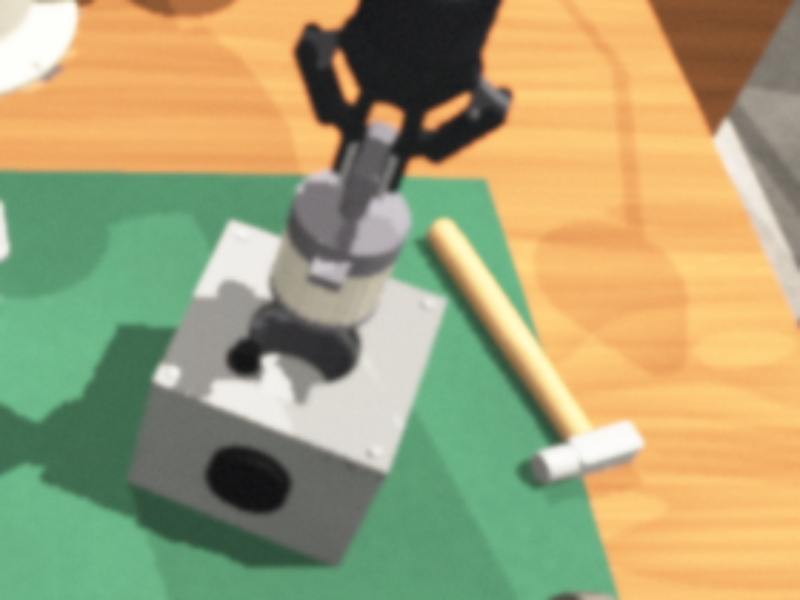

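The cartridge hangs upright above the port, with its body at about (335,270) and the port at (310,345). I'll lower its body into the hole.

{"name": "jog_arm", "arguments": {
  "motion": [
    [0,0.0005,0.02,0,0],
    [0,0.0005,0.04,0,0],
    [0,0.0005,0.05,0,0],
    [0,0.0005,0.06,0,0],
    [0,0.0005,0.07,0,0],
    [0,0.0005,0.08,0,0],
    [0,0.0005,0.09,0,0],
    [0,0.0005,0.1,0,0],
    [0,0.0005,0.105,0,0],
    [0,0.0005,0.105,0,0]
  ]
}}

```text
time: 6.5
ee_pos: [0.5135, 0.248, 0.184]
eef_rot: [-3.141, -0.0, 2.683]
wrist_force: [0.0, 1.0, -3.2]
finger_gap: 0.195
finger_force: 79.1
```

```bash
python3 -c "
from h import *
go(.5135,.2475,.150,153.7)
p,d=camera('scene');cv2.imwrite('pics/s3.png',cv2.resize(p[90:300,360:640,::-1],(800,600)))"
```

```text
t 6.5 pos [0.5135 0.248  0.184 ] rot [-1.7997e+02 -2.0000e-02  1.5371e+02] shift [-0.0002 -0.0004  0.034 ] turn 0.0 F [ 0.   1.  -3.2] [ 0.03 -0.02 -0.01] gap 0.195 79.09669941145694 q6 -0.77
```

View pics/s3.png

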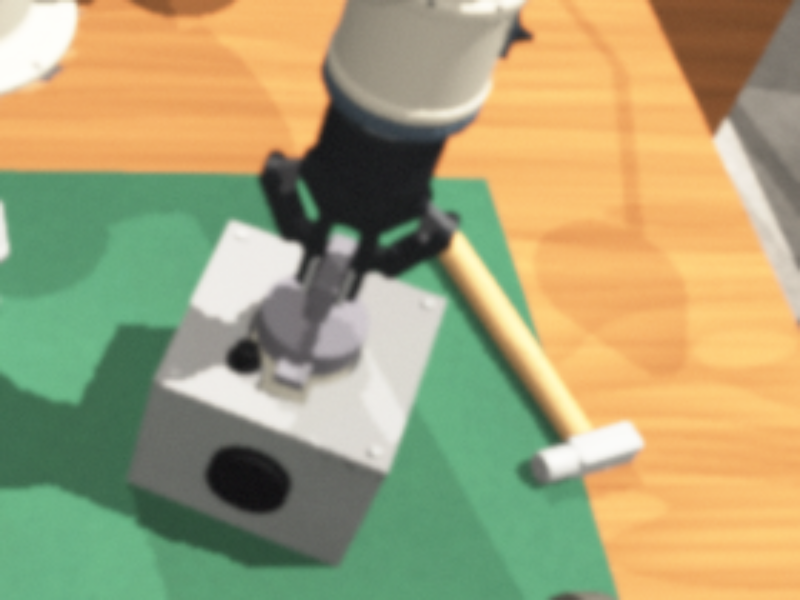

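The body is in the hole with no contact force, and the front lug at about (292,372) is over its slot. I'll push down against the spring.

{"name": "jog_arm", "arguments": {
  "motion": [
    [0,0,0.006,0,0],
    [0,0,0.012,0,0],
    [0,0,0.017,0,0],
    [0,0,0.022,0,0],
    [0,0,0.028,0,0],
    [0,0,0.035,0,0],
    [0,0,0.035,0,0]
  ]
}}

```text
time: 7.42
ee_pos: [0.5138, 0.248, 0.1493]
eef_rot: [3.141, 0.0, 2.683]
wrist_force: [-2.7, -1.5, 10.7]
finger_gap: 0.195
finger_force: 81.3
```

```bash
python3 -c "
from h import *
go(.5135,.2475,.149,153.7)"
```

```text
t 7.42 pos [0.5138 0.248  0.1493] rot [1.7999e+02 2.0000e-02 1.5372e+02] shift [ 0.     -0.0006  0.0003] turn 0.0 F [-2.7 -1.5 10.7] [-0.42  0.74 -0.05] gap 0.195 81.28972465870902 q6 -0.77
```

The spring force is about 14 N, so the depth is right at roughly 85 mm below the plate. Now I'll turn clockwise 80°.

{"name": "jog_arm", "arguments": {
  "motion": [
    [0,0,0,0.12,0],
    [0,0,0,0.25,0],
    [0,0,0,0.38,0],
    [0,0,0,0.51,0],
    [0,0,0,0.64,0],
    [0,0,0,0.77,0],
    [0,0,0,0.9,0],
    [0,0,0,1.03,0],
    [0,0,0,1.16,0],
    [0,0,0,1.29,0],
    [0,0,0,1.4,0],
    [0,0,0,1.4,0]
  ]
}}

```text
time: 8.93
ee_pos: [0.5143, 0.2483, 0.15]
eef_rot: [3.14, -0.001, 1.281]
wrist_force: [-1.0, -0.4, 10.1]
finger_gap: 0.196
finger_force: 81.3
```

```bash
python3 -c "
from h import *
go(.5135,.2475,.158,73.7)"
```

```text
t 8.93 pos [0.5143 0.2483 0.15  ] rot [ 1.7991e+02 -6.0000e-02  7.3390e+01] shift [-0.001  -0.0006 -0.008 ] turn -0.005 F [-1.  -0.4 10.1] [-0.15  0.28 -0.16] gap 0.196 81.26649350160733 q6 0.64
```

Turned freely. Now I'll let the spring lift it.

{"name": "jog_arm", "arguments": {
  "motion": [
    [0,0,-0.003,0,0],
    [0,0,-0.006,0,0],
    [0,0,-0.009,0,0],
    [0,0,-0.009,0,0]
  ]
}}

```text
time: 9.43
ee_pos: [0.514, 0.248, 0.1581]
eef_rot: [3.141, -0.0, 1.283]
wrist_force: [3.6, -1.1, -4.2]
finger_gap: 0.197
finger_force: 86.8
```

```bash
python3 -c "
from h import *
go(.5135,.2475,.158,73.7)"
```

```text
t 9.43 pos [0.514  0.248  0.1581] rot [ 1.7997e+02 -1.0000e-02  7.3490e+01] shift [-0.0006 -0.0003  0.0001] turn -0.004 F [ 3.6 -1.1 -4.2] [-0.25 -0.82 -0.07] gap 0.197 86.77320454356959 q6 0.63
```

The lugs are bearing up on the seats. I'll release and retreat upwards, then shut the fingers.

{"name": "jog_arm", "arguments": {
  "motion": [
    [0,0,0,0,0.3],
    [0,0,0,0,0.55],
    [0,0,0,0,0.55],
    [0,0,0,0,0.55],
    [0,0,-0.03,0,0.55],
    [0,0,-0.07,0,0.55],
    [0,0,-0.1,0,0.55],
    [0,0,-0.1,0,0],
    [0,0,-0.1,0,0],
    [0,0,-0.1,0,0]
  ]
}}

```text
time: 10.68
ee_pos: [0.5132, 0.2478, 0.2573]
eef_rot: [-3.14, 0.001, 1.283]
wrist_force: [-0.2, -0.8, 0.0]
finger_gap: 0.001
finger_force: 0.0
```

```bash
python3 - <<'E'
from h import *
go(.534,.1997,.2,73.7)
p,d=camera('scene');cv2.imwrite('pics/s4.png',cv2.resize(p[130:300,390:530,::-1],(560,600)[::1] if 0 else (494,600)))
np.save('s4.npy',d)
ds=d
i=camera_info('scene');H,W=d.shape
f=240/np.tan(np.radians(i["vertical_fov"])/2);K=np.array([[f,0,i["cx"]],[0,f,i["cy"]],[0,0,1.]])
g=np.stack(np.meshgrid(np.arange(W),np.arange(H)),-1).reshape(-1,1,2).astype(float)
xy=cv2.undistortPoints(g,K,np.array(i["dist"],float))[:,0]
T=np.linalg.inv(i["world_to_cam"]);X=(np.c_[xy,np.ones(len(xy))]*d.reshape(-1,1))@T[:3,:3].T+T[:3,3]
for l,cx,cy,r,z0,z1 in(("bar",.5135,.2475,.04,.178,.2),("rivet",.534,.1997,.014,.14,.156)):
    q=X[(np.hypot(X[:,0]-cx,X[:,1]-cy)<r)&(X[:,2]>z0)&(X[:,2]<z1)]
    w,V=np.linalg.eigh(np.cov(q[:,:2].T));v=V[:,1]
    print(l,len(q),q.mean(0).round(4),((q.min(0)+q.max(0))/2).round(4),np.percentile(q[:,2],[50,90]).round(4),np.degrees(np.arctan2(v[1],v[0])).round(1))
E
```

```text
t 10.68 pos [0.5132 0.2478 0.2573] rot [-1.7992e+02  6.0000e-02  7.3500e+01] shift [-0.0402  0.0337  0.0572] turn -0.003 F [-0.2 -0.8  0. ] [-0.05  0.02 -0.03] gap 0.001 0.0 q6 0.63
bar 276 [0.5182 0.2463 0.1869] [0.517  0.2462 0.1859] [0.1879 0.1904] 73.2
rivet 49 [0.5347 0.1987 0.1468] [0.535  0.1989 0.1452] [0.147  0.1486] 114.6
```

View pics/s4.png

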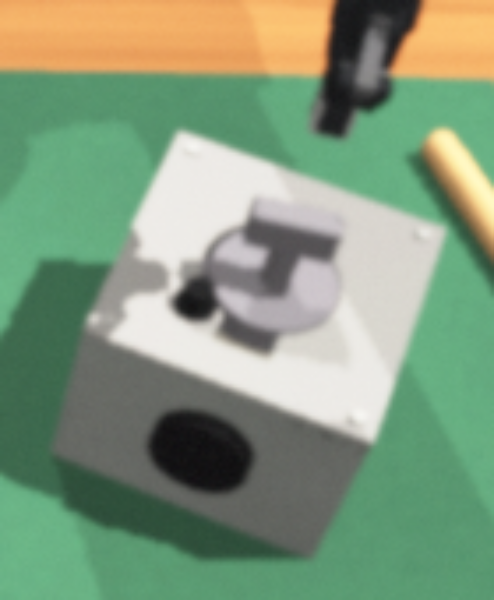

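The bar lies at 73.2° against a target of 73.7°, with its top at about 0.189, so the cartridge is locked. The rivet is still up at 0.147, at about (193,297) in the crop. I'll move the shut fingers above it.

{"name": "jog_arm", "arguments": {
  "motion": [
    [-0.01,0.008,0,-0.15,0],
    [-0.02,0.017,0,-0.3,0],
    [-0.03,0.025,0,-0.45,0],
    [-0.0402,0.0337,0,-0.6,0],
    [-0.0402,0.0337,0.02,-0.7,0],
    [-0.0402,0.0337,0.045,-0.7,0],
    [-0.0402,0.0337,0.057,-0.7,0],
    [-0.0402,0.0337,0.057,-0.7,0]
  ]
}}

```text
time: 11.72
ee_pos: [0.5341, 0.1998, 0.2006]
eef_rot: [-3.14, -0.0, 1.983]
wrist_force: [-0.2, 0.7, 1.0]
finger_gap: 0.0
finger_force: 0.0
```

```bash
python3 -c "
from h import *
go(.534,.1997,.134,113.7)"
```

```text
t 11.72 pos [0.5341 0.1998 0.2006] rot [-1.799e+02 -2.000e-02  1.136e+02] shift [-0.0001 -0.      0.0666] turn -0.002 F [-0.2  0.7  1. ] [-0.03 -0.03  0.  ] gap 0.0 0.0 q6 -0.16
```

{"name": "jog_arm", "arguments": {
  "motion": [
    [0,0,0.02,0,0],
    [0,0,0.04,0,0],
    [0,0,0.05,0,0],
    [0,0,0.055,0,0],
    [0,0,0.06,0,0],
    [0,0,0.064,0,0],
    [0,0,0.066,0,0],
    [0,0,0.067,0,0],
    [0,0,0.067,0,0]
  ]
}}

```text
time: 12.85
ee_pos: [0.5349, 0.2, 0.135]
eef_rot: [3.141, 0.0, 1.983]
wrist_force: [-1.7, -0.7, 4.4]
finger_gap: 0.004
finger_force: 2.4
```

{"name": "jog_arm", "arguments": {
  "motion": [
    [0,0,0.001,0,0],
    [0,0,0.002,0,0],
    [0,0,0.002,0,0],
    [0,0,0.002,0,0]
  ]
}}

```text
time: 13.35
ee_pos: [0.5349, 0.2001, 0.1338]
eef_rot: [3.14, 0.0, 1.983]
wrist_force: [-6.9, -1.1, 21.7]
finger_gap: 0.001
finger_force: 11.0
```

The force has risen to 22 N, so the rivet is at its stop. I'll retreat and check.

{"name": "jog_arm", "arguments": {
  "motion": [
    [0,0,-0.03,0,0],
    [0,0,-0.08,0,0],
    [0,0,-0.13,0,0],
    [-0.06,0,-0.16,0,0],
    [-0.12,0,-0.16,0,0],
    [-0.18,0,-0.16,0,0],
    [-0.18,0,-0.16,0,0],
    [-0.18,0,-0.16,0,0]
  ]
}}

```text
time: 14.35
ee_pos: [0.6065, 0.035, 0.2923]
eef_rot: [3.142, -0.0, 1.982]
wrist_force: [-0.3, 0.3, 0.7]
finger_gap: -0.001
finger_force: 0.0
```

```bash
python3 - <<'E'
from h import *
go(.534,.1997,.2,73.7)
for n in("top","scene"):
    p,d=camera(n)
    cv2.imwrite(f'pics/{n}5.png',p[:,:,::-1])
    i=camera_info(n);H,W=d.shape
    f=240/np.tan(np.radians(i["vertical_fov"])/2);K=np.array([[f,0,i["cx"]],[0,f,i["cy"]],[0,0,1.]])
    g=np.stack(np.meshgrid(np.arange(W),np.arange(H)),-1).reshape(-1,1,2).astype(float)
    xy=cv2.undistortPoints(g,K,np.array(i["dist"],float))[:,0]
    T=np.linalg.inv(i["world_to_cam"]);X=(np.c_[xy,np.ones(len(xy))]*d.reshape(-1,1))@T[:3,:3].T+T[:3,3]
    for l,cx,cy,r,z0,z1 in(("bar",.5135,.2475,.04,.182,.2),("rivet",.534,.1997,.007,.1,.17)):
        q=X[(np.hypot(X[:,0]-cx,X[:,1]-cy)<r)&(X[:,2]>z0)&(X[:,2]<z1)]
        if len(q)<5: print(n,l,len(q));continue
        w,V=np.linalg.eigh(np.cov(q[:,:2].T));v=V[:,1]
        print(n,l,len(q),q.mean(0).round(4),np.percentile(q[:,2],[50,90]).round(4),np.degrees(np.arctan2(v[1],v[0])).round(1))
p=cv2.imread('pics/top5.png')[195:345,80:240];s=cv2.imread('pics/scene5.png')[150:300,390:550]
cv2.imwrite('pics/both5.png',np.hstack([cv2.resize(p,(400,375)),cv2.resize(s,(400,375))]))
E
```

```text
t 14.35 pos [0.6065 0.035  0.2923] rot [ 1.8000e+02 -1.0000e-02  1.1356e+02] shift [ 0.18   -0.0006  0.0924] turn 0.696 F [-0.3  0.3  0.7] [-0.01  0.03 -0.03] gap -0.001 0.0 q6 -0.45
top bar 206 [0.5185 0.2578 0.1891] [0.189  0.1917] 76.4
top rivet 0
scene bar 241 [0.5174 0.2466 0.1879] [0.1884 0.1908] 73.9
scene rivet 29 [0.5342 0.2    0.1354] [0.1353 0.1372] 176.7
```

View pics/both5.png

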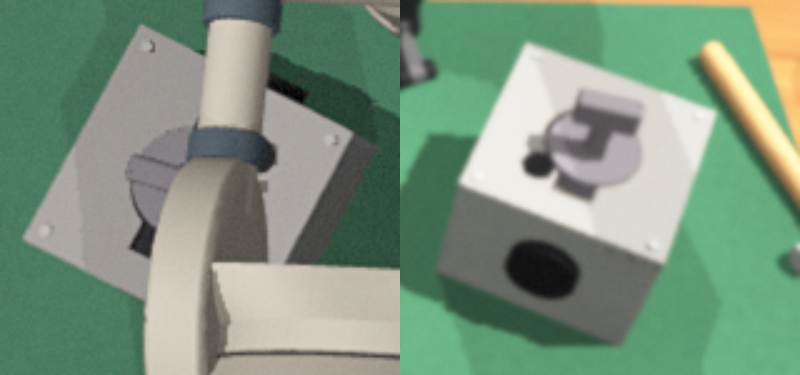

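The cartridge is still locked (73.9°, top at about 0.189). The rivet is down at about 0.135, which matches the firm stop felt at 0.1338, and the arm is clear.

```bash
python3 -c "
from cell import *
print(hand_in())"
```

```text
the job is handed in; nothing more can be done
None
```

The cartridge is locked in the port, the keeper rivet is pushed down to its stop, and the job is handed in after about 14 s on the robot's clock (no verdict came back); the arm stayed clear of the iron head and jar.

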